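Slide the locked sample carriage to the reader

TASK

Press down the round lock button on the sample carriage and, without letting it up on the way, slide the carriage along its rail until it rests against the stop with the tall reader head (not the low stop at the other end); then let the button come up again. Do not touch the vial with the fingers: it must stay standing in its nest on the carriage, and the loose vial and bottle standing near the rail must stay where they are.

Things in the scene. Friction and masses are not known exactly. Their poses are not given: they have to be found in the camera images.
- rail: fixed slide rail: aluminium base 94 x 360 x 12 mm with two steel rods and a flat brake bar, lying along its own y axis; origin at the centre of the underside, on the work surface; x axis across the rail, away from the robot at yaw 0. It stands at another place and yaw (up to 0.35 rad) every time. The end brackets are 40 mm high.
- carriage (a joint): position of the carriage along the rail's +y axis (m), 0 at the start in the middle of the rail; about 0.8 N of sliding friction and 8 N per m/s of damping when unlocked. At the start it is locked firmly unless the button is pressed.
- carriage_mid (a point): centre of the top face of the carriage, a grey block 100 mm across the rail, 80 mm along it, its top 44 mm above the work surface; axes as the rail's. It slides with the carriage.
- lock (a joint): travel of the lock button: 0 up, 0.006 m fully down; sprung up, begins to move at about 5 N and is fully down at about 8 N. Its pin sits in a notch (about 1.5 mm of play) at the start and frees the carriage when the button is 4 mm or more down; away from the notch the released button brakes the carriage.
- button_top (a point): centre of the top of the lock button, a black mushroom button 40 mm across on the carriage, 26 mm from its middle on the rail's -x side (robot's side); flat top 58 mm above the work surface when up, 52 mm when down, clear of all round it. Moves with the carriage; a finger pressing it drags the carriage along by friction.
- reader: stop with the tall reader head: aluminium clamp block, 90 mm across and 20 mm along the rail, top 44 mm above the work surface, with a black lens head up to 98 mm high on its +x side and a thumb screw up to 52 mm on its -x side. Fixed 105 to 135 mm from the rail's middle, at either end; origin at the work surface below its middle. Touches the carriage when their middles are 50 mm apart.
- low_stop: the low stop: the same clamp block and thumb screw without the reader head, fixed on the other end of the rail; origin at the work surface below its middle
- vial: loose vial, 23 mm in diameter and 48 mm high with a blue screw cap, standing in a black ring nest (33 mm outside, walls 3 mm, 18 mm high) on the carriage, 28 mm from the carriage's middle on the rail's +x side; its foot is 47 mm and its top 95 mm above the work surface. Origin at the centre of its underside.
- spare_vial: loose vial of the same size with a dark cap standing on the work surface near the rail's -x side, towards the -y end; origin at the centre of its underside
- white_bottle: loose white bottle, 48 mm in diameter and 91 mm high, standing on the work surface near the rail's -x side, towards the +y end; origin at the centre of its underside
Mind the look-alikes: they are no part of the job. What is meant by the vial is not brown or pink, and is the smaller of those in its own colour.

How it is judged:
By the outcome, as a careful person would: the job done as asked, in the order asked, and still so for the second after the job is handed in, with the robot touching nothing.
It also fails if it takes over 43 s, if anything falls off the work surface, if the arm or the gripper's body presses on something with over 40 N, if the wrist force passes 120 N, or if a joint passes its speed limit or range.

ROBOT

A 7-joint arm with a two-finger parallel gripper is mounted at the origin on a cart in front of the work surface, level with it; the furniture and walls round the work are solid. World frame = base frame: x ahead of the robot, y to its left, z up, the work surface at z = 0. Lengths are in m, angles in rad, forces in N, time in s.
With the tool pointing down it reaches from about 0.35 to 0.9 m from the base axis. Payload 19.9 kg.
Tool frame: the origin (TCP) lies between the finger pads; the fingertips stand 19 mm ahead of it and the grasp point (between the pads) is the TCP; z points along the fingers, y is the line along which they close (so a half turn about z gives the same grasp; the last joint's range is limited). The gripper opens to 94 mm and grips with 3 to 60 N. Pads are 16 mm wide; open, the fingers measure 119 mm over their backs; the gripper's body (75 mm by 177 mm) begins 78 mm behind the grasp point.
Start: joints at [-1.286, 0.417, -0.01, 1.614, 0.005, 1.111, -0.053], TCP at [0.201, 0.592, 0.224] pointing down, gripper open.
Joint ranges: [-2.81, 2.81], [-0.39, 2.02], [-1.27, 1.25], [0.06, 2.57], [-1.19, 4.33], [0.19, 2], [-2.82, 2.82]. Speed limits (rad/s): [1.89, 1.89, 2.39, 2.39, 3.01, 3.01, 3.01].

INTERFACE

Orientations are given as a 3x3 rotation matrix whose columns are the frame's x, y, z axes.
In Python, from rig import robot gives the robot as it stands. Calls block until the motion is done:
- robot.move_ptp(position, orientation): joint-space move of the TCP to a pose.
- robot.move_linear(position, velocity=0.15, frame=None, threshold=None): straight line of the TCP; frame=None keeps the orientation; velocity is the mean speed in m/s. With threshold (N) it stops when the force on the tool has changed by that much, and returns True; else False.
- robot.goto_joints(angles): joint-space move.
- robot.gripper_to(opening): finger opening in m; the grip force is fixed at half the most; returns when the fingers have stopped.
- robot.pause(seconds).
- robot.ik(position, orientation): joint angles nearest the present ones, or None.
- robot.get_state(): the state.
- robot.grab_frame(name): name is "side" or "top" or "wrist"; returns the picture (400x640x3 uint8, red, green, blue); there is no depth.
- robot.camera_info(name): a dict with "fx", "fy", "cx", "cy" (pixels), "rvec" (rotation vector, rad) and "tvec" (3), from world to camera coordinates, as OpenCV has them. Camera axes: x right, y down, z forward; pixel columns grow to the right and rows downward; lengths in m; the calibration is good to about 2 mm. The wrist camera is an equidistant fisheye: a pixel r from the principal point sees the ray r / f radians off the axis. A picture is of the moment at which its call begins: read the wrist's pose just before it. camera_info takes no time and is no camera call; for the wrist camera it gives the pose at the moment of the call.
A pose or a line that the arm cannot do raises robot.PlanningError and nothing moves.
- robot.sign_off(): hands the job in; it is judged then, once.
The state is a dict: "time": time; "qpos": joint angles; "joint_vel": joint speeds; "effort": joint torques, N m; "ee_pos": TCP position; "tool_rot": TCP orientation; "force": force on the tool from outside, world axes, zero at the start; "moment": the same for the moment, N m; "opening": finger opening in m; "grasp_force": force on a finger pad.
Only numpy, scipy, OpenCV 4.12 (cv2) and the standard library are available. Lean on these libraries where they do the work, as an engineer would, in place of code of your own. Each camera call takes 0.05 s, during which the arm holds its last target. There are 200 camera calls.

## Working session

There is one attempt and no reset: what is moved stays moved. The work goes in short steps, each a Python script; the robot and the scene stay as the last script left them, time stands still between calls to the robot, and variables do not carry over. Pictures are saved under pics/ and viewed, at most 10 in all, crops included, and the job is handed in when it is done.

```bash
mkdir -p pics; ls
python3 - <<'E'
from rig import robot
import cv2
for n in("top","side"):
    im=robot.grab_frame(n); cv2.imwrite(f"pics/{n}0.png",im[:,:,::-1]); print(n,robot.camera_info(n))
print(robot.get_state()["time"])
E
```

```text
pics
top {'fx': 368.09996945465224, 'fy': 368.09996945465224, 'cx': 319.44586064594995, 'cy': 203.2028617476391, 'rvec': array([ 2.14901719, -2.13362922,  0.24222585]), 'tvec': array([-0.06899119,  0.52436716,  0.86012604])}
side {'fx': 400.5480099827016, 'fy': 400.5480099827016, 'cx': 328.980157812519, 'cy': 200.82371408740804, 'rvec': array([ 2.26198682, -0.49304029,  0.19795243]), 'tvec': array([-0.49042139,  0.16829045,  0.78199147])}
0.1
```

View pics/top0.png

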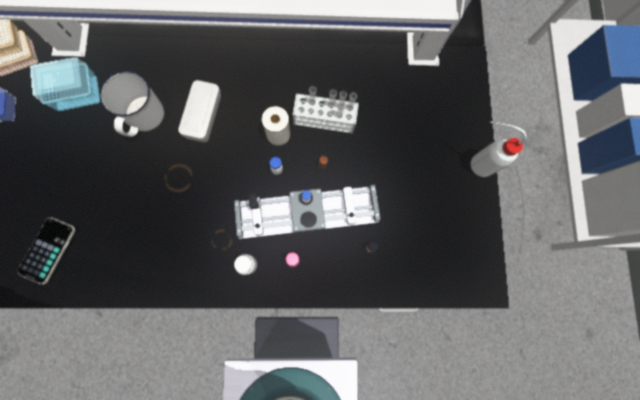

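View pics/side0.png

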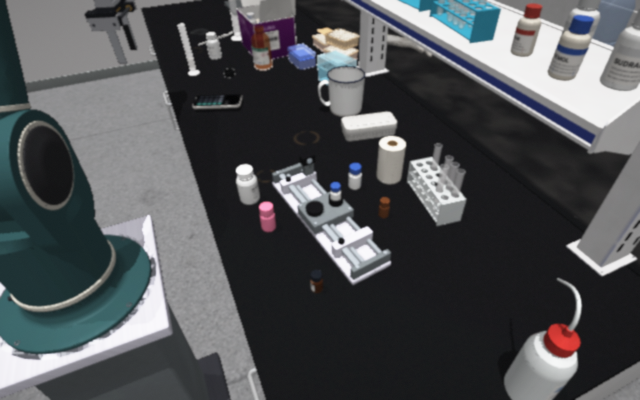

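The top picture shows the rail from (237,218) to (378,203), with the button at (308,219). The blue-capped vial is in its nest at (306,197). The dark reader head is at about (254,203), on the left (+y) end, and the low stop is at (350,203). Look-alikes for the vial: a larger blue-capped one at (276,165), brown at (324,160), pink at (292,259), and the dark-capped spare at (372,247). The white bottle is at (245,264). The side picture agrees, with the head at (307,163) and the vial at (335,190). I'll check this in one close crop.

```bash
cat > h.py <<'E'
import numpy as np,cv2
def ray(ci,u,v,z):
    R=cv2.Rodrigues(ci["rvec"])[0]; c=-R.T@ci["tvec"]
    d=R.T@np.array([(u-ci["cx"])/ci["fx"],(v-ci["cy"])/ci["fy"],1])
    return c+d*(z-c[2])/d[2]
def proj(ci,p):
    R=cv2.Rodrigues(ci["rvec"])[0]; q=R@np.array(p)+ci["tvec"]
    return [ci["fx"]*q[0]/q[2]+ci["cx"],ci["fy"]*q[1]/q[2]+ci["cy"]]
E
python3 - <<'E'
from rig import robot
import cv2,numpy as np
from h import *
im=cv2.imread("pics/top0.png")
t=cv2.resize(im[175:285,220:400],None,fx=4.4,fy=4.4,interpolation=cv2.INTER_CUBIC)
cv2.imwrite("pics/crop.png",t)
ci=robot.camera_info("top"); cs=robot.camera_info("side")
# dark blob for button
g=cv2.cvtColor(im,cv2.COLOR_BGR2GRAY)
m=np.zeros_like(g); m[208:231,296:321]=(g[208:231,296:321]<75)*255
n,l,s,c=cv2.connectedComponentsWithStats(m)
for i in range(1,n):
    if s[i,4]>30: print("btn",c[i],s[i],ray(ci,*c[i],.058))
# white rail
m=((g>110)*255).astype(np.uint8); m2=np.zeros_like(m); m2[180:242,230:385]=m[180:242,230:385]
m2=cv2.morphologyEx(m2,cv2.MORPH_CLOSE,np.ones((15,15)))
cn=max(cv2.findContours(m2,0,2)[0],key=cv2.contourArea)
b=cv2.boxPoints(cv2.minAreaRect(cn)); print(b)
for p in b: print(ray(ci,*p,.03))
hsv=cv2.cvtColor(im,cv2.COLOR_BGR2HSV)
m=cv2.inRange(hsv,(105,120,60),(130,255,255)); n,l,s,c=cv2.connectedComponentsWithStats(m)
for i in range(1,n):
    if s[i,4]>15 and 200<c[i][0]<400 and c[i][1]>100: print("blue",c[i],s[i,4],ray(ci,*c[i],.095))
for nm,p,z in(("bottle",(245,264),.091),("pink",(292,259),.05),("spare",(372,247),.048),("head",(254,203),.098)): print(nm,ray(ci,*p,z))
P=[r for r in ()]
print("side btn ray",ray(cs,315,208,.058))
E
```

```text
btn [306.68571429 215.77142857] [303 213  10   8  35] [ 0.49194068 -0.0339586   0.058     ]
[[232.68605 198.33105]
 [375.30035 181.55289]
 [380.10583 222.39929]
 [237.49152 239.17746]]
[0.53873495 0.15210432 0.03      ]
[ 0.58695531 -0.2096892   0.03      ]
[ 0.48110019 -0.21926294  0.03      ]
[0.43633981 0.13558777 0.03      ]
blue [275.00854701 161.75213675] 117 [0.6160012  0.04310388 0.095     ]
blue [305.87931034 194.51724138] 58 [ 0.5368974  -0.03140002  0.095     ]
bottle [0.37479815 0.10511554 0.091     ]
pink [3.88007769e-01 1.72128141e-04 5.00000000e-02]
spare [ 0.4179857  -0.19397344  0.048     ]
head [0.51466472 0.08891598 0.098     ]
side btn ray [ 0.48496754 -0.04688431  0.058     ]
```

View pics/crop.png

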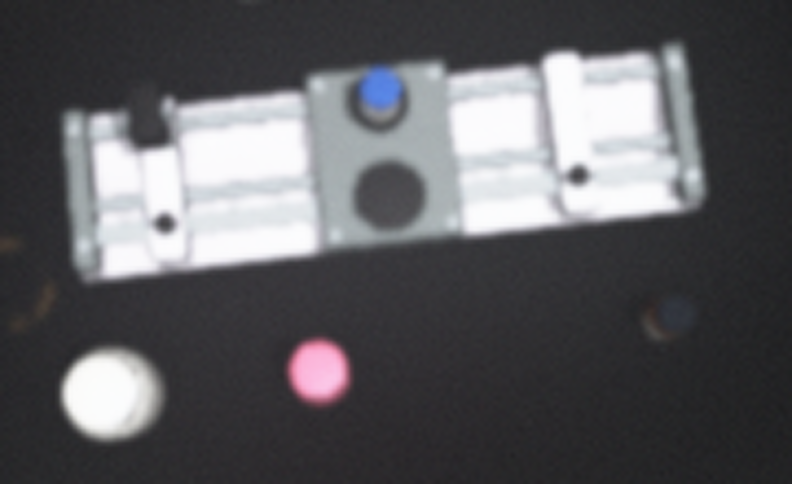

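The crop confirms the choice. The blue vial stands in its nest (cap at 381,89), with the button at (389,194). The reader with the black head is on the left, with its screw at (165,223). The low stop's screw is at (577,175).

Run:
```python
from rig import robot
from h import *
ci=robot.camera_info("top")
f=lambda u,v,z: ray(ci,220+(u+.5)/4.4-.5,175+(v+.5)/4.4-.5,z)[:2]
b=f(389,194,.058); C=np.array([f(*p,.044) for p in((308,76),(443,62),(464,236),(325,250))])
mid=C.mean(0); print("btn",b,"mid",mid,"dist",np.linalg.norm(b-mid),"sides",[np.linalg.norm(C[i]-C[i-1]) for i in range(4)])
v=C[0]+C[3]-C[1]-C[2]; w=C[0]+C[1]-C[2]-C[3]
s1,s2=f(165,223,.052),f(577,175,.052)
print("yaws",np.arctan2(-v[0],v[1]),np.arctan2(w[1],w[0]),np.arctan2(-(s1-s2)[0],(s1-s2)[1]),"screws",s1,s2,np.linalg.norm(s1-s2))
e=[f(*p,.04) for p in((75,112),(90,278),(675,46),(695,205))]; d=(e[0]+e[1]-e[2]-e[3])/2
print("ends",np.arctan2(-d[0],d[1]),np.linalg.norm(d),(sum(e)/4))
y=np.array([-np.sin(.12),np.cos(.12)]); print("reader,low along y from mid",(s1-mid)@y,(s2-mid)@y)
s=robot.get_state(); print(s["tool_rot"].round(3) if hasattr(s["tool_rot"],"round") else s["tool_rot"],s["force"])
for n in range(2):
  a=.12+n*np.pi/2
  for sg in(1,-1):
    x=sg*np.array([np.cos(a),np.sin(a),0]);z=np.array([0,0,-1.]);R=np.c_[x,np.cross(z,x),z]
    print(n,sg,robot.ik([b[0],b[1],.12],R))
```

```text
btn [ 0.48476688 -0.0372762 ] mid [ 0.50888417 -0.03497751] dist 0.024226589452633517 sides [np.float64(0.09960002826604451), np.float64(0.07719123939015331), np.float64(0.10033818491238433), np.float64(0.07790897683441396)]
yaws 0.11354798531060492 0.11689458650543348 0.12626344131981873 screws [0.46836437 0.0858981 ] [ 0.49734582 -0.14241244] 0.23014262198608756
ends 0.12648120241444752 0.34293438891806055 [ 0.507293   -0.03618702]
reader,low along y from mid 0.12485706635787444 -0.1052810413152173
[[-0.947  0.321 -0.   ]
 [ 0.321  0.947 -0.001]
 [-0.    -0.001 -1.   ]] [-0.53217815  0.28028407 -0.16015617]
0 1 [-0.76632902  0.47380672  0.96576145  2.06913018 -0.51860051  0.85889847
 -0.95012946]
0 -1 [-0.45763808  0.35060973  0.55785796  2.0612471  -0.25722652  0.7962167
  1.94517629]
1 1 [-0.58895435  0.38627938  0.72298973  2.06485532 -0.35060543  0.81210063
  0.46276675]
1 -1 [-0.84361875  0.54104574  1.08710922  2.07073824 -0.62090734  0.90064341
 -2.42614656]
```

Measurements agree: carriage 100 x 78 mm, yaw about 0.123, reader 125 mm from the middle, so about 75 mm of travel. Next: close the fingers and hover over the button.

```bash
cat >> h.py <<'E'
YAW=.123
Y=np.array([-np.sin(YAW),np.cos(YAW),0]); X=np.array([np.cos(YAW),np.sin(YAW),0]); Z=np.array([0,0,-1.])
R=np.c_[Y,np.cross(Z,Y),Z]
B=np.array([.484,-.0375,0])
E
python3 - <<'E'
from rig import robot
from h import *
robot.gripper_to(0.0)
robot.move_ptp(B+[0,0,.21],R)
robot.move_linear(B+[0,0,.115],velocity=.12)
w=robot.grab_frame("wrist"); s=robot.grab_frame("side")
s=cv2.resize(s[130:290,220:420],(500,400),interpolation=cv2.INTER_CUBIC)
cv2.imwrite("pics/hov.png",np.hstack([w[:,170:470],s])[:,:,::-1])
st=robot.get_state(); print(st["time"],st["ee_pos"],st["force"],st["opening"])
E
```

```text
5.0083 [ 0.48446461 -0.03744105  0.11568918] [-0.23860618 -0.36449924  0.38724586] 0.0005412776437225178
```

View pics/hov.png

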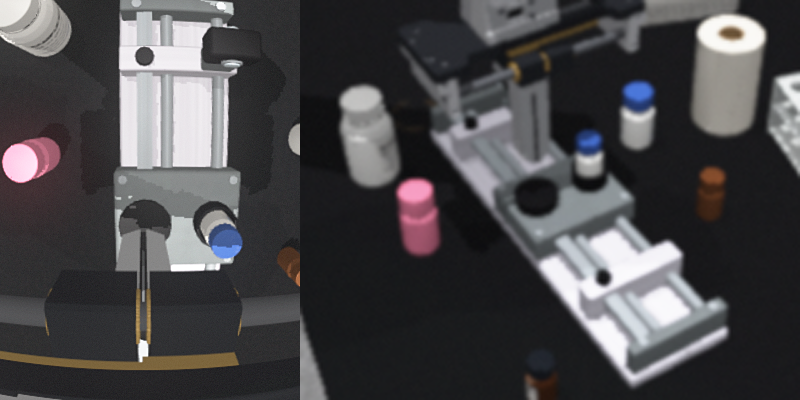

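The wrist view (left half) shows the closed fingers centred over the button at (145,220), with the rail aligned and the vial clear at (222,235). The side view agrees. Next: press, and report force against height.

Run:
```python
from rig import robot
from h import *
robot.move_linear(B+[0,0,.082],velocity=.06)
print(robot.move_linear(B+[0,0,.066],velocity=.015,threshold=16))
st=robot.get_state(); print(st["time"],st["ee_pos"],st["force"])
```

```text
True
6.45 [ 0.48417766 -0.03763441  0.07131921] [-4.18715173  0.85520441 17.57567209]
```

Run:
```python
from rig import robot
from h import *
p0=np.array(robot.get_state()["ee_pos"]);p0[2]=.0708
def go(d,v,th=None):
    r=robot.move_linear(p0+Y*d,velocity=v,threshold=th); s=robot.get_state()
    print(d,r,round(s["time"],2),np.round((np.array(s["ee_pos"])-p0)@np.c_[X,Y,-Z],4),"F",np.round(np.array(s["force"])@np.c_[X,Y,-Z],1))
go(0,.01); go(.01,.02); go(.03,.03)
im=robot.grab_frame("top"); cv2.imwrite("pics/mid.png",cv2.resize(im[175:285,220:400],None,fx=4.4,fy=4.4)[:,:,::-1])
```

```text
0 False 6.7 [ 0.0001 -0.0002  0.0004] F [-6.   1.2 21.8]
0.01 False 7.35 [0.     0.0099 0.0005] F [-6.6  0.6 21.7]
0.03 False 8.17 [-0.      0.0299  0.0005] F [-6.6  0.5 21.8]
```

View pics/mid.png

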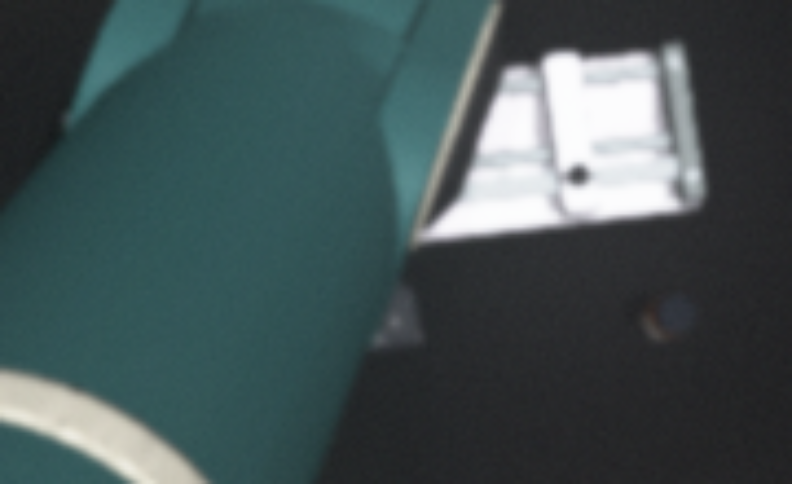

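The arm covers the carriage in this view, but bare rail now shows left of the old edge, at (430,235). That and the low drag force say the carriage follows. Next: go on to the stop, slowly at the end.

Run:
```python
from rig import robot
from h import *
p0=B.copy();p0[2]=.0708
s=np.array(robot.get_state()["ee_pos"]);p0=s-Y*.0299;p0[2]=.0708
def go(d,v,th=None):
    r=robot.move_linear(p0+Y*d,velocity=v,threshold=th); s=robot.get_state()
    print(d,r,round(s["time"],2),np.round((np.array(s["ee_pos"])-p0)@np.c_[X,Y,-Z],4),"F",np.round(np.array(s["force"])@np.c_[X,Y,-Z],1)); return r
go(.064,.035)
go(.082,.012,4)
w=robot.grab_frame("wrist"); s=robot.grab_frame("side")
s=cv2.resize(s[130:290,220:420],(500,400),interpolation=cv2.INTER_CUBIC)
cv2.imwrite("pics/end.png",np.hstack([w[:,170:470],s])[:,:,::-1])
```

```text
0.064 False 9.34 [-0.0001  0.064   0.0005] F [-7.7  0.8 22.5]
0.082 True 10.35 [-0.0002  0.0758  0.0006] F [-4.3 -1.8 13.8]
```

View pics/end.png

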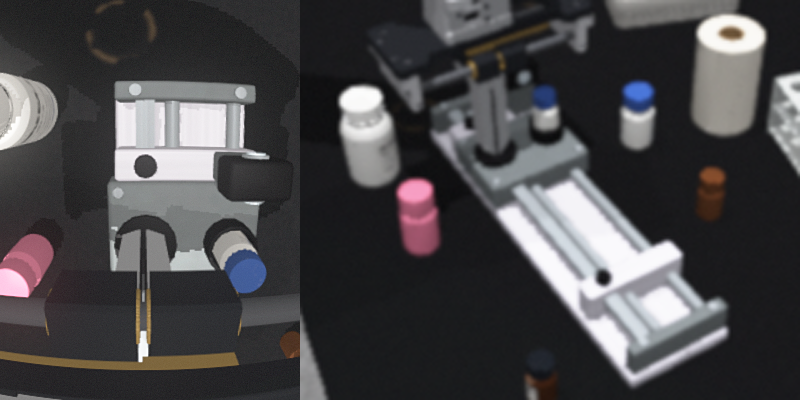

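The wrist view shows the carriage's front edge against the reader block at (180,180), with the vial upright in its nest, and contact came at 75.8 mm, as predicted. Next: nudge 2 mm more to be sure it is seated, then release straight up and back off.

Run:
```python
from rig import robot
from h import *
p=np.array(robot.get_state()["ee_pos"]);p[2]=.0708
def go(q,v):
    robot.move_linear(q,velocity=v); s=robot.get_state()
    print(round(s["time"],2),np.round((np.array(s["ee_pos"])-p)@np.c_[X,Y,-Z],4),"F",np.round(np.array(s["force"])@np.c_[X,Y,-Z],1))
go(p+Y*.002,.008)
p2=p+Y*.002
go(p2+[0,0,.012],.02); go(p2+[0,0,.12],.12)
w=robot.grab_frame("wrist")
q=p2-Y*0+[0,0,.14]
robot.goto_joints([-1.286,.417,-.01,1.614,.005,1.111,-.053])
t=robot.grab_frame("top");s=robot.grab_frame("side")
t=cv2.resize(t[175:285,220:400],(491,300),interpolation=cv2.INTER_CUBIC)
s=cv2.resize(s[150:290,220:420],(491,300),interpolation=cv2.INTER_CUBIC)
cv2.imwrite("pics/fin.png",np.hstack([w[:,170:470],cv2.resize(np.vstack([t,s]),(400,400))])[:,:,::-1])
cv2.imwrite("pics/topfin.png",np.vstack([t,s])[:,:,::-1])
print(robot.get_state()["time"])
```

```text
10.82 [0.0001 0.0005 0.0005] F [-6.4 -8.7 20.7]
11.57 [-0.0001  0.0021  0.0119] F [-0.   0.1 -0.4]
12.62 [-0.0003  0.002   0.1194] F [-0.1  0.  -0.3]
14.975
```

View pics/topfin.png

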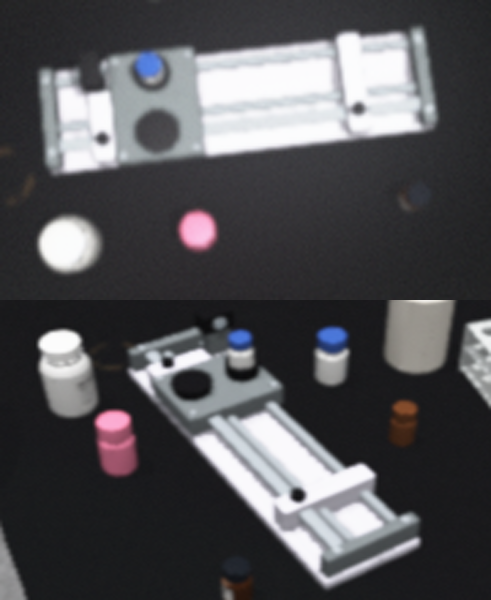

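The carriage rests against the reader block (left edge at 113,105 in the top view). The vial stands in its nest at (149,67), the button is up, and the bottle and spare vial haven't moved. Under 8.7 N of push the carriage moved only 0.5 mm, so it is firmly seated.

```bash
python3 -c "
from rig import robot
print(robot.sign_off())"
```

```text
the job is handed in; nothing more can be done
None
```

The job is handed in at about 15 s: the carriage was slid with the button held down until it rested against the reader stop, the button is up again, the vial still stands in its nest, and the spare vial and bottle have not moved.

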